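# Lean the approved-sample board in its rest beside the welder

## Task

Take the approved-sample board, the one with the green header, and lean it against the side of the grey drawer cabinet, inside the board rest: header at the top, samples facing out into the room, and its foot down on the bench and snug against the rest's aluminium stop bar, which alone keeps it from sliding. Both board edges and bench are slick, so keep hold of the board until it is fully supported - it must not drop or slide by itself - and leave the red-header board and the other things on the bench where they are.

Things in the scene. Friction and masses are not known exactly. Their poses are not given: they have to be found in the camera images.
- green_board: Approved-sample board: white panel, green header band at one end, black buckle samples on its face; 200 x 66 mm, 0.2 to 0.34 kg. Starts lying face up on four 8 mm pads, header roughly towards the cabinet. Origin: centre of its underside, in the plane of the pads' feet (on the bench as it lies). x along the length to the header end, y across, z out of the face.
- green_board_mid (a point): Middle of the green board's panel (z = 13 mm in its frame), its centre of mass nearly. The panel is 10 mm thick (z = 8 to 18 mm) with flat side edges at y = +-33 mm, free to be gripped; the samples stand up to 6 mm off the face within 20 mm of the centre line. Both ends are half-round nylon, 6 mm radius, axes at x = +-94 mm, z = 13 mm.
- green_board_foot (a point): Middle of the foot edge (opposite the header), on the axis of its half-round: x = -94 mm, z = 13 mm in the board's frame. It is 6 mm above the bench when the foot stands on it and 6 mm from the stop bar when snug. The nylon ends are very slick (friction about 0.12): leaned at less than about 74 degrees from the bench, the board slides down unless its foot is stopped.
- red_board: Reject-sample board: same size and build, but a red header band and crooked samples. Leave it.
- cabinet: Grey steel drawer cabinet, fixed, 360 (x) by 300 (y) by 250 mm high. Origin: centre of its underside on the bench. Its flat +y side (y = +150 mm in its own frame) is the wall to lean against; drawers are on its -x side.
- rest: Board rest fixed to the bench along the cabinet's +y side: two steel straps (3 mm thick, 22 wide, 165 long) running out from the cabinet at x = +-115 mm, bridged by an aluminium stop bar parallel to the cabinet's side, with a black clamp knob (24 mm high) on each end. Origin: on the bench at the foot of the cabinet's side, midway between the straps; x along that side, y straight out, z up.
- rest_bay (a point): Point on the bench inside the rest, 50 mm out from the cabinet's side, midway between the straps (208 mm of bare bench between them; the board may stand anywhere along it). Stop bar: 256 mm long, 14 thick, 14 high, clamped firmly wherever the last worker left it: its inner face is 96 to 130 mm out from the cabinet's side. That distance is not reported: feel for it or look.
- scissors: Red-handled scissors, 170 mm, lying flat. Leave alone.
- tape: Clear tape roll, 96 mm across, 48 mm high. Leave alone.
- spanner: Steel spanner, 200 mm, lying flat. Leave alone.
- cleaner: Blue bottle, 56 mm across, 160 mm tall. Leave alone.
- cap1: Black round plastic cap, 48 mm across, 22 mm high. Leave alone.
- cap2: Another such black cap. Leave alone.
Not all that is in view belongs to the job. Leave any orange look-alike of the green_board alone.

How it is judged:
At the end, for the whole second after the job is handed in: Green-header board at rest, leaning on the cabinet: header up, face out, 23 to 43 degrees off vertical, square within 7 degrees, centre within 80 mm of the rest's middle, foot on the bench (axis under 9 mm) bearing on the stop bar (0.04 N up), head on the cabinet (0.1 N up) (angle between green_board's own x axis and vertical between 0.4 and 0.75 rad and angle between green_board's own z axis and vertical below 1.25 rad and angle between the y axis of green_board and the x axis of rest, either way round below 0.12 rad and height (world z) of green_board_foot below 0.009 m and y of green_board_foot in the frame of rest between 0.086 and 0.127 m and x of green_board in the frame of rest between -0.08 and 0.08 m and contact force between green_board and rest above 0.04 N and contact force between green_board and cabinet above 0.1 N and linear speed of green_board below 0.01 m/s); the robot touches nothing.
It fails at once if the green board, standing up, slides or falls by itself (faster than 0.08 m/s with nothing of the robot touching it), or is dropped (contact force between green_board and the fingers below 0.05 N and contact force between green_board and the arm below 0.05 N and ((linear speed of green_board above 0.08 m/s and angle between green_board's own x axis and vertical below 1 rad) or linear speed of green_board above 0.35 m/s)).
It fails at once if the red-header board or another thing on the bench is displaced (over 25 mm) (distance of any of red_board, scissors, tape, spanner, cleaner, cap1, cap2 from where it was at the start of the episode above 0.025 m).
It also fails if it takes over 51 s, if anything falls off the work surface, if the arm or the gripper's body presses on something with over 40 N, if the wrist force passes 120 N, or if a joint passes its speed limit or range.

## Robot

A 7-joint arm with a two-finger parallel gripper is mounted at the origin on the work surface. World frame = base frame: x ahead of the robot, y to its left, z up, the work surface at z = 0. Lengths are in m, angles in rad, forces in N, time in s.
With the tool pointing down it reaches from about 0.425 to 0.875 m from the base axis. Payload 4.7 kg.
Tool frame: the origin (TCP) lies between the finger pads; the fingertips stand 14 mm ahead of it and the grasp point (between the pads) lies 5 mm behind it; z points along the fingers, y is the line along which they close (so a half turn about z gives the same grasp; the last joint's range is limited). The gripper opens to 87 mm and grips with 3 to 60 N. Pads are 19 mm wide; open, the fingers measure 117 mm over their backs; the gripper's body (75 mm by 190 mm) begins 51 mm behind the grasp point.
Start: joints at [1.344, 0.321, -0.07, 1.45, 0.023, 1.371, -0.057], TCP at [0.155, -0.631, 0.204] pointing down, gripper open.
Joint ranges: [-2.86, 2.86], [-0.3, 2.09], [-1.38, 1.24], [0.06, 2.45], [-1.56, 4.7], [0.09, 2.05], [-2.69, 2.69]. Speed limits (rad/s): [2.57, 2.57, 3.14, 3.14, 3.14, 3.14, 3.14].

## Interface

Orientations are given as a rotation vector (axis times angle).
In Python, from bench import ctrl gives the robot as it stands.
- The arm moves only by the shell command python3 -m inch 'ROWS' [OPENING] [FORCE]. ROWS is JSON, a list of rows, each a list of 6 numbers: the shift along the world's x, y, z in mm, then the turn, a rotation vector about the world's x, y, z in degrees. In form: [[tx, ty, tz, rx, ry, rz], ...]. A call has 1 to 20 rows; each row is the pose to reach, as a shift and turn from the pose commanded when the call began; what a row does not reach only later rows make up. A row lasts 1/8 s, in which the tool goes at most 62.5 mm and 10.7 degrees, less where a joint would pass 70% of its speed; a pose out of reach is approached as far as the arm can. A call with a gripper value outside its range is refused whole. OPENING is the finger opening in mm, from 0 to 87, set as the call begins (- or left out, the last holds). The fingers move at their own pace and stop on an object; FORCE is the grip in N (left out, the last holds). Time passes only in rows, so rows that repeat a pose let the fingers close. It gives the time, the measured TCP pose, the force, the opening and the grip force at its end, in the units of the state.
- ctrl.get_state(): the state, without advancing time (a new reading comes with each control period).
- ctrl.get_image(name): name is "side" or "top" or "wrist"; returns (picture, depth): 400x640x3 uint8, red, green, blue; 400x640 float32, m along the optical axis (not along the pixel's ray), 0 where there is no reading.
- ctrl.camera_params(name): a dict with "mtx" (3x3 intrinsics, pixels), "T" (4x4, takes a point from camera to world coordinates). Camera axes: x right, y down, z forward; pixel columns grow to the right and rows downward; lengths in m; the calibration is good to about 2 mm. The wrist camera is an equidistant fisheye: a pixel r from the principal point sees the ray r / f radians off the axis. A picture is of the moment at which its call begins: read the wrist's pose just before it. camera_params takes no time and is no camera call; for the wrist camera it gives the pose at the moment of the call.
- ctrl.close_job(): hands the job in; it is judged then, once.
The state is a dict: "time": time; "joint_positions": joint angles; "qd": joint speeds; "joint_torque": joint torques, N m; "position": TCP position; "tool_rot": TCP orientation; "ft_force": force on the tool from outside, world axes, zero at the start; "torque": the same for the moment, N m; "grip_width": opening from 0.0 (shut) to 1.0 (fully open); "grip_force": force on a finger pad.
Only numpy, scipy, OpenCV 4.12 (cv2) and the standard library are available. Lean on these libraries where they do the work, as an engineer would, in place of code of your own. Each camera call takes 0.05 s, during which the arm holds its last target. There are 200 camera calls.

## Working session

There is one attempt and no reset: what is moved stays moved. The work goes in short steps, Python scripts to look and compute and a shell command to move; the robot and the scene stay as the last step left them, time stands still between calls to the robot, and variables do not carry over. Pictures are saved under pics/ and viewed, at most 10 in all, crops included, and the job is handed in when it is done.

```bash
ls; mkdir -p pics
cat > h.py <<'E'
import numpy as np, cv2
from bench import ctrl
from scipy.spatial.transform import Rotation as R
def grab(name):
    p=ctrl.camera_params(name); im,d=ctrl.get_image(name)
    return im[:,:,::-1].copy(),d,np.array(p["mtx"]),np.array(p["T"])
def ray(u,v,K,T):
    r=np.array([(u-K[0,2])/K[0,0],(v-K[1,2])/K[1,1],1.]); return T[:3,3],T[:3,:3]@r
def onz(u,v,K,T,z):
    o,r=ray(u,v,K,T); return o+r*(z-o[2])/r[2]
def pt(u,v,d,K,T):
    o,r=ray(u,v,K,T); return o+r*d
E
python3 - <<'E'
from h import *
for n in("top","side"):
    im,d,K,T=grab(n); cv2.imwrite(f"pics/{n}0.png",im); np.savez(f"{n}0.npz",im=im,d=d,K=K,T=T); print(n,K.round(1).tolist(),T.round(3).tolist())
s=ctrl.get_state(); print(s)
E
```

```text
pics
top [[366.0, 0.0, 317.1], [0.0, 366.0, 196.3], [0.0, 0.0, 1.0]] [[-0.019, -0.996, 0.086, 0.433], [-1.0, 0.021, 0.015, -0.009], [-0.017, -0.086, -0.996, 1.186], [0.0, 0.0, 0.0, 1.0]]
side [[388.0, 0.0, 326.8], [0.0, 388.0, 200.9], [0.0, 0.0, 1.0]] [[0.864, 0.452, -0.223, 0.765], [0.504, -0.771, 0.39, -0.442], [0.004, -0.449, -0.894, 1.02], [0.0, 0.0, 0.0, 1.0]]
{'time': 0.1, 'joint_positions': array([ 1.34410593,  0.32174636, -0.07012716,  1.45152994,  0.02262424,
        1.37081171, -0.0569141 ]), 'qd': array([-0.00037903, -0.00114597, -0.00051047, -0.00165306,  0.00063649,
       -0.00092163, -0.00133302]), 'joint_torque': array([-6.83228955e-04, -4.92571843e+01, -4.06190325e-01, -3.13398886e+01,
       -6.41730800e-02,  3.94737802e-02,  8.10496749e-05]), 'position': array([ 0.15484955, -0.63074846,  0.20288447]), 'tool_rot': array([-3.11717281e+00, -3.77208794e-01,  4.82251870e-04]), 'ft_force': array([-0.45627174, -0.12176062, -0.65673138]), 'torque': array([-0.02389531,  0.04933914, -0.01934185]), 'grip_force': 0.0, 'grip_width': 0.9983641930274122}
```

View pics/top0.png

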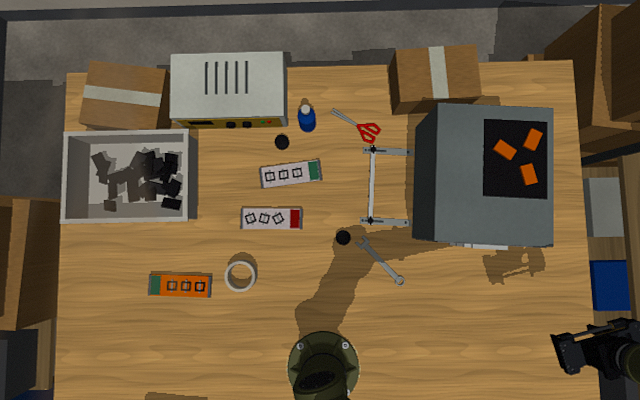

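View pics/side0.png

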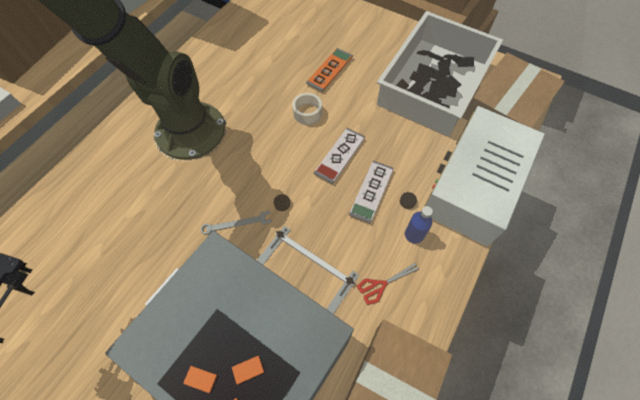

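The top view shows three candidates:
- Green-header white board at about (291,173), with its header at (315,170). This is the one described.
- Red-header board at (271,218), which stays put.
- Orange board with a green end at (180,285), the look-alike, which also stays put.

The rest's bar is at column ~372 between knobs (373,149) and (370,220), and the cabinet side is at column ~415-435. The side view agrees, with the green board at (372,190) and its header at (365,212).

```bash
cat > m.py <<'E'
from h import *
z=np.load("top0.npz"); im,d,K,T=[z[k] for k in("im","d","K","T")]
h=cv2.cvtColor(im,cv2.COLOR_BGR2HSV)
def big(m,x0,x1,y0,y1):
    w=np.zeros(m.shape,np.uint8); w[y0:y1,x0:x1]=m[y0:y1,x0:x1]
    w=cv2.morphologyEx(w,cv2.MORPH_CLOSE,np.ones((7,7)))
    c,_=cv2.findContours(w,cv2.RETR_EXTERNAL,cv2.CHAIN_APPROX_NONE); return max(c,key=cv2.contourArea)
g=((h[...,0]>40)&(h[...,0]<95)&(h[...,1]>70)).astype(np.uint8)*255
wh=((h[...,1]<40)&(h[...,2]>130)).astype(np.uint8)*255
for nm,m,box in(("header",g,(240,345,140,200)),("board",g|wh,(240,345,150,200)),("bar",wh,(362,380,155,216))):
    c=big(m,*box); zz=.018 if nm!="bar" else .014
    p=np.array([onz(u,v,K,T,zz)[:2] for u,v in c[:,0].astype(float)],np.float32)
    r=cv2.minAreaRect(p); print(nm,len(c),np.round(r[0],4),np.round(r[1],4),r[2], cv2.boundingRect(c)); print(cv2.boxPoints(r).round(4).tolist())
# cabinet side top edge (z=.25) and heights by depth
for v in(130,160,185,210,235):
    P=np.array([pt(u,v,d[v,u],K,T) for u in range(400,450)]); 
    print(v,[ (400+i,*P[i].round(3)) for i in range(1,50) if abs(P[i,2]-P[i-1,2])>.02][:6])
for v in(165,185,205):
    print(v,[tuple(pt(u,v,d[v,u],K,T)[1:].round(3)) for u in range(364,382)])
cv2.imwrite("pics/c1.png",cv2.resize(im[125:245,225:445],None,fx=3.6,fy=3.6,interpolation=cv2.INTER_CUBIC))
E
python3 m.py
```

```text
header 48 [0.6198 0.0204] [0.0567 0.0269] 6.946534156799316 (308, 161, 11, 19)
[[0.5899999737739563, 0.030300000682473183], [0.5932999849319458, 0.003599999938160181], [0.6495000123977661, 0.010499999858438969], [0.6463000178337097, 0.03720000013709068]]
board 147 [0.6097 0.0956] [0.0656 0.1792] 6.592686653137207 (262, 160, 57, 28)
[[0.5667999982833862, 0.1808999925851822], [0.5874000191688538, 0.00279999990016222], [0.6524999737739563, 0.010400000028312206], [0.6319000124931335, 0.188400000333786]]
bar 126 [ 0.5684 -0.1667] [0.0123 0.1948] 85.8678970336914 (369, 155, 6, 61)
[[0.4708000123500824, -0.16580000519752502], [0.6650999784469604, -0.17980000376701355], [0.6660000085830688, -0.16760000586509705], [0.4717000126838684, -0.1535000056028366]]
130 [(416, np.float64(0.741), np.float64(-0.313), np.float64(0.026)), (419, np.float64(0.729), np.float64(-0.311), np.float64(0.07)), (421, np.float64(0.433), np.float64(-0.009), np.float64(1.186)), (422, np.float64(0.721), np.float64(-0.312), np.float64(0.1))]
160 [(415, np.float64(0.644), np.float64(-0.306), np.float64(0.025))]
185 [(414,
[... 1662 characters left out ...]
004)), (np.float64(-0.145), np.float64(0.001)), (np.float64(-0.148), np.float64(0.002)), (np.float64(-0.151), np.float64(0.002)), (np.float64(-0.155), np.float64(-0.001)), (np.float64(-0.157), np.float64(0.012)), (np.float64(-0.16), np.float64(0.014)), (np.float64(-0.163), np.float64(0.016)), (np.float64(-0.165), np.float64(0.018)), (np.float64(-0.169), np.float64(0.017)), (np.float64(-0.174), np.float64(0.001)), (np.float64(-0.177), np.float64(0.006)), (np.float64(-0.18), np.float64(0.003)), (np.float64(-0.184), np.float64(0.003)), (np.float64(-0.187), np.float64(-0.0)), (np.float64(-0.19), np.float64(0.003)), (np.float64(-0.194), np.float64(-0.001)), (np.float64(-0.197), np.float64(-0.0))]
```

View pics/c1.png

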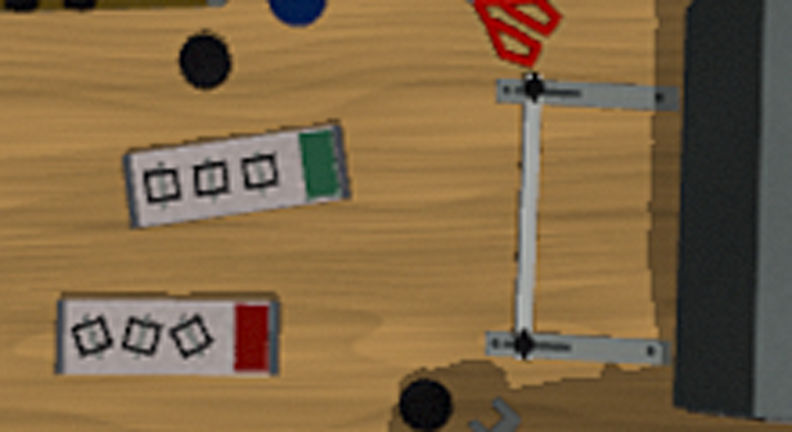

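```bash
python3 -m inch '[[0,0,200,0,0,0],[0,0,200,0,0,0],[0,0,200,0,0,0],[0,0,200,0,0,0],[455,720,200,0,0,82.8],[455,720,200,0,0,82.8],[455,720,200,0,0,82.8],[455,720,200,0,0,82.8],[455,720,200,0,0,82.8],[455,720,200,0,0,82.8],[455,720,200,0,0,82.8],[455,720,200,0,0,82.8],[455,720,200,0,0,82.8],[455,720,200,0,0,82.8],[455,720,200,0,0,82.8],[455,720,200,0,0,82.8],[455,720,200,0,0,82.8],[455,720,200,0,0,82.8],[455,720,200,0,0,82.8],[455,720,200,0,0,82.8]]' 87; python3 -c "
from bench import ctrl;s=ctrl.get_state();print(s['joint_positions'],s['position'])"
```

```text
time: 2.6
position: [0.6097, 0.088, 0.4028]
tool_rot: [-2.09, -2.345, 0.003]
ft_force: [-1.0, -0.3, 0.4]
grip_width: 1.0
grip_force: 0.0
[ 0.41350334  0.33451726 -0.84648341  1.13900295  0.25378836  1.77179144
 -0.23848262] [0.60972854 0.08795998 0.40282609]
```

```bash
python3 -c "
from h import *
for t in(-30,-45,-52.7):
  print(t,(R.from_euler('z',-10.7,degrees=True)*R.from_rotvec(np.array([.993,.115,0])*t,degrees=True)).as_rotvec(degrees=True).round(2))"
```

```text
-30 [-30.02  -0.66 -10.45]
-45 [-45.04  -0.99 -10.14]
-52.7 [-52.74  -1.16  -9.93]
```

```bash
python3 -m inch '[[-47,-308,-33,-53,-1.1,-9.6],[-47,-308,-33,-53,-1.1,-9.6],[-47,-308,-33,-53,-1.1,-9.6],[-47,-308,-33,-53,-1.1,-9.6],[-47,-308,-33,-53,-1.1,-9.6],[-47,-308,-33,-53,-1.1,-9.6],[-47,-308,-33,-53,-1.1,-9.6],[-47,-308,-33,-53,-1.1,-9.6],[-47,-308,-33,-53,-1.1,-9.6],[-47,-308,-33,-53,-1.1,-9.6],[-47,-308,-33,-53,-1.1,-9.6]]' 87; python3 -c "
from bench import ctrl;s=ctrl.get_state();print(s['joint_positions'],s['position'])"
```

```text
time: 3.98
position: [0.5631, -0.2191, 0.371]
tool_rot: [1.731, 1.622, -0.865]
ft_force: [-0.5, -0.0, -0.6]
grip_width: 1.001
grip_force: 0.0
[ 0.35948315  0.24765443 -0.6568682   1.5658647   1.00516486  1.74864653
 -0.38278927] [ 0.56313887 -0.21905645  0.37102469]
```

```bash
python3 -m inch '[[48,305,-40,53,1.1,9.6],[48,305,-40,53,1.1,9.6],[48,305,-40,53,1.1,9.6],[48,305,-40,53,1.1,9.6],[48,305,-40,53,1.1,9.6],[48,305,-40,53,1.1,9.6],[48,305,-221,53,1.1,9.6],[48,305,-221,53,1.1,9.6],[48,305,-221,53,1.1,9.6],[48,305,-221,53,1.1,9.6],[48,305,-221,53,1.1,9.6]]' 87
python3 - <<'E'
from h import *
s=ctrl.get_state(); print(s['position'],s['tool_rot'])
im,d,K,T=grab("wrist"); cv2.imwrite("pics/w1.png",im); np.savez("w1.npz",im=im,d=d,K=K,T=T); print(K.round(1),T.round(3))
E
```

```text
time: 5.35
position: [0.6123, 0.0858, 0.1523]
tool_rot: [2.088, 2.344, 0.003]
ft_force: [-0.1, -0.5, 0.3]
grip_width: 1.004
grip_force: 0.0
[0.61233871 0.0858456  0.15234402] [2.08811986 2.34377138 0.00278748]
[[309.7   0.  314.5]
 [  0.  309.7 202.2]
 [  0.    0.    1. ]] [[ 0.993  0.109  0.032  0.605]
 [ 0.114 -0.961 -0.25   0.155]
 [ 0.003  0.252 -0.968  0.332]
 [ 0.     0.     0.     1.   ]]
```

View pics/w1.png

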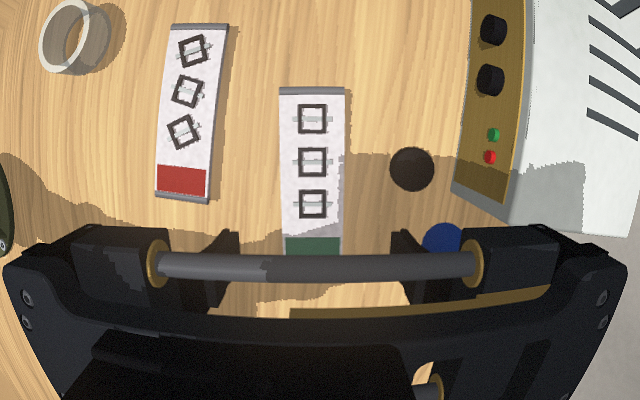

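The wrist view shows the green board centred between the fingers: foot end at (312,88), sides at columns ~281 and 344, red board to the left at (190,110). The blue bottle at (440,240) is near the right finger, so I'll check its clearance and the board's centring.

Run:
```python
from h import *
z=np.load("w1.npz"); im,d,K,T=[z[k] for k in("im","d","K","T")]
def wz(u,v,zz):
    a=np.array([(u-K[0,2])/K[0,0],(v-K[1,2])/K[1,1]]); t=np.hypot(*a); r=T[:3,:3]@np.r_[a/t*np.sin(t),np.cos(t)]
    return (T[:3,3]+r*(zz-T[2,3])/r[2]).round(4)
h=cv2.cvtColor(im,cv2.COLOR_BGR2HSV)
for v in(100,150,190,220):
    row=h[v,255:375]; w=np.where((row[:,1]<35))[0]+255
    w=[u for u in w if 270<u<352]; a,b=wz(w[0],v,.018),wz(w[-1]+1,v,.018); print(v,w[0],w[-1],a,b,((a+b)/2).round(4),np.linalg.norm(a-b).round(4))
for v in range(82,100,2): print(v,h[v,312],end=' ')
print('foot edge',wz(312,87,.013),'panel edge',wz(312,94,.018),'hdr',wz(312,237,.018))
z=np.load("top0.npz"); im,d,K,T=[z[k] for k in("im","d","K","T")]
h=cv2.cvtColor(im,cv2.COLOR_BGR2HSV); m=(h[...,0]>100)&(h[...,0]<130)&(h[...,1]>120); m[:90]=0;m[140:]=0;m[:,:290]=0;m[:,325:]=0
P=np.array([pt(u,v,d[v,u],K,T) for v,u in zip(*np.where(m))]); print("bottle",P.min(0),P.max(0),np.median(P,0))
```

```text
100 279 344 [0.5682 0.1747 0.018 ] [0.634  0.1821 0.018 ] [0.6011 0.1784 0.018 ] 0.0662
150 280 344 [0.5745 0.124  0.018 ] [0.6402 0.1315 0.018 ] [0.6074 0.1278 0.018 ] 0.0661
190 281 342 [0.5794 0.0825 0.018 ] [0.6437 0.0898 0.018 ] [0.6116 0.0862 0.018 ] 0.0647
220 282 342 [0.5833 0.0499 0.018 ] [0.6482 0.0573 0.018 ] [0.6158 0.0536 0.018 ] 0.0653
82 [ 17 102 223] 84 [ 17  99 226] 86 [ 14  67 160] 88 [150   2 126] 90 [135   4 138] 92 [150   4 130] 94 [170   9 162] 96 [  0   6 241] 98 [174   5 241] foot edge [0.5995 0.1918 0.013 ] panel edge [0.6004 0.1841 0.018 ] hdr [0.6174 0.0343 0.018 ]
bottle [7.47103251e-01 1.22001284e-02 5.73340267e-04] [0.82498405 0.06713041 0.13917952] [0.75813131 0.03398849 0.10579207]
```

```bash
python3 -m inch '[[0,0,-60,0,0,0],[0,0,-110,0,0,0],[0,0,-128,0,0,0],[0,0,-135,0,0,0],[0,0,-135,0,0,0]]' 87; python3 -m inch '[[0,0,0,0,0,0],[0,0,0,0,0,0],[0,0,0,0,0,0],[0,0,0,0,0,0],[0,0,0,0,0,0],[0,0,0,0,0,0],[0,0,0,0,0,0]]' 60 40
```

```text
time: 6.02
position: [0.6127, 0.0862, 0.0169]
tool_rot: [2.089, 2.344, 0.004]
ft_force: [0.6, -0.6, 0.1]
grip_width: 0.999
grip_force: 0.0
time: 6.9
position: [0.6109, 0.0857, 0.0148]
tool_rot: [-2.09, -2.346, 0.0]
ft_force: [-0.8, -0.9, -0.1]
grip_width: 0.69
grip_force: 0.0
```

Run:
```python
from h import *
s=ctrl.get_state(); print(s['position'],s['grip_width'],s['grip_force'])
im,d,K,T=grab("wrist"); a=im
b,d,K,T=grab("side"); b=cv2.resize(b[120:260,290:470],None,fx=3.5,fy=3.5,interpolation=cv2.INTER_CUBIC)[:400]
cv2.imwrite("pics/w2.png",np.vstack([cv2.resize(a,(480,300)),cv2.resize(b,(480,300))]))
```

```text
[0.61094702 0.08570706 0.01481493] 0.6897349140481576 0.0
```

View pics/w2.png

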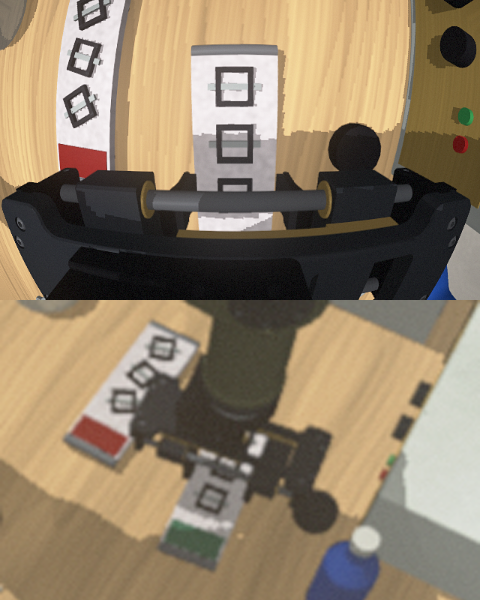

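Wrist view: the fingers sit right beside the board's edges at columns ~195 and 278, with the board undisturbed. There's no grip force yet, so I'll close further.

```bash
python3 -m inch '[[0,0,0,0,0,0],[0,0,0,0,0,0],[0,0,0,0,0,0],[0,0,0,0,0,0]]' 20 40
```

```text
time: 7.5
position: [0.611, 0.0857, 0.0149]
tool_rot: [2.09, 2.345, 0.0]
ft_force: [0.3, 0.3, -0.7]
grip_width: 0.321
grip_force: 0.0
```

Run:
```python
from h import *
s=ctrl.get_state(); print(s['position'],s['grip_width'],s['grip_force'])
a,d,K,T=grab("wrist")
b,d,K,T=grab("side"); b=cv2.resize(b[140:240,320:460],(560,400),interpolation=cv2.INTER_CUBIC)
cv2.imwrite("pics/w3.png",np.vstack([a[100:300,40:600],b]))
```

```text
[0.61101146 0.08570151 0.01489431] 0.32099698976248964 0.0
```

View pics/w3.png

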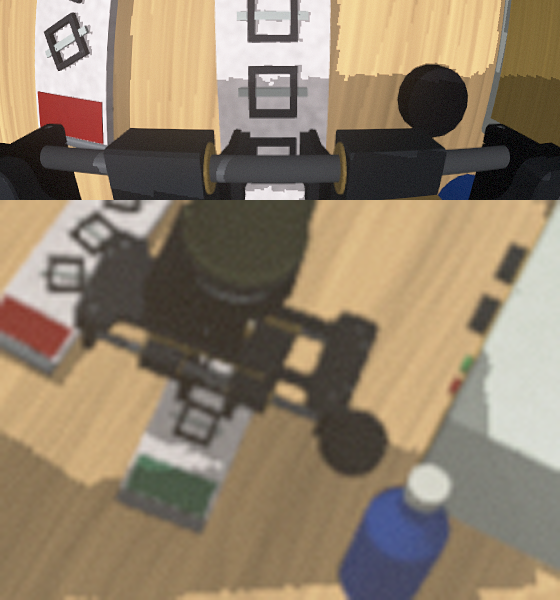

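The fingers are now in front of the board's face (columns ~245 and 310 of the crop) instead of at its sides, so the tips must be above the face. I'll measure their height from depth.

Run:
```python
from h import *
a,d,K,T=grab("wrist")
def wp(u,v):
    q=np.array([(u-K[0,2])/K[0,0],(v-K[1,2])/K[1,1]]); t=np.hypot(*q); r=np.r_[q/t*np.sin(t),np.cos(t)]
    return (T[:3,3]+T[:3,:3]@(r/r[2]*d[v,u])).round(3)
for v in(180,215,228,234,240,250,260,275,285):
    print(v,[(u,*wp(u,v)) for u in(275,285,292,315,342,352)])
s=ctrl.get_state();print(s['joint_positions'],T.round(3).tolist())
```

```text
180 [(275, np.float64(0.585), np.float64(0.119), np.float64(0.018)), (285, np.float64(0.591), np.float64(0.12), np.float64(0.016)), (292, np.float64(0.596), np.float64(0.121), np.float64(0.023)), (315, np.float64(0.609), np.float64(0.122), np.float64(0.017)), (342, np.float64(0.624), np.float64(0.124), np.float64(0.018)), (352, np.float64(0.63), np.float64(0.124), np.float64(0.017))]
215 [(275, np.float64(0.587), np.float64(0.098), np.float64(0.018)), (285, np.float64(0.593), np.float64(0.098), np.float64(0.016)), (292, np.float64(0.598), np.float64(0.101), np.float64(0.023)), (315, np.float64(0.611), np.float64(0.102), np.float64(0.023)), (342, np.float64(0.627), np.float64(0.102), np.float64(0.016)), (352, np.float64(0.633), np.float64(0.103), np.float64(0.017))]
228 [(275, np.float64(0.588), np.float64(0.09), np.float64(0.017)), (285, np.float64(0.594), np.float64(0.091), np.float64(0.018)), (292, np.float64(0.598), np.float64(0.091), np.float64(0.017)), (315, np.float64(0.612), np.float64(0.092), np.float64(0.017)), (342, np.float64(0.628), np.float64(0.095), np.float64(0.018)), 
[... 1883 characters left out ...]
loat64(0.617), np.float64(0.116), np.float64(0.12)), (352, np.float64(0.619), np.float64(0.116), np.float64(0.12))]
285 [(275, np.float64(0.596), np.float64(0.088), np.float64(0.082)), (285, np.float64(0.6), np.float64(0.089), np.float64(0.083)), (292, np.float64(0.602), np.float64(0.051), np.float64(0.016)), (315, np.float64(0.617), np.float64(0.053), np.float64(0.017)), (342, np.float64(0.624), np.float64(0.09), np.float64(0.081)), (352, np.float64(0.628), np.float64(0.092), np.float64(0.082))]
[ 0.40593331  0.52115727 -0.74317486  1.71320852  0.39576868  1.06323978
 -0.35208324] [[0.993, 0.11, 0.029, 0.605], [0.114, -0.962, -0.25, 0.155], [0.0, 0.252, -0.968, 0.195], [0.0, 0.0, 0.0, 1.0]]
```

Depth puts the fingertips at z≈0.033, with x,y correct. The real tips are therefore about 18 mm short of the reported TCP along the tool, instead of 14 mm ahead, and the jaws closed above the face without touching. I'll reopen, go lower while watching the force, then grip.

```bash
python3 -m inch '[[0,0,0,0,0,0],[0,0,0,0,0,0],[0,0,0,0,0,0],[0,0,0,0,0,0],[0,0,0,0,0,0],[0,0,0,0,0,0],[0,0,0,0,0,0]]' 87 && python3 -m inch '[[0,0,-8,0,0,0],[0,0,-16,0,0,0],[0,0,-20,0,0,0],[0,0,-20,0,0,0]]'
python3 - <<'E'
from h import *
a,d,K,T=grab("wrist"); np.savez("w4.npz",im=a,d=d,K=K,T=T); cv2.imwrite("pics/w4.png",a[100:300])
def wp(u,v):
    q=np.array([(u-K[0,2])/K[0,0],(v-K[1,2])/K[1,1]]); t=np.hypot(*q); r=np.r_[q/t*np.sin(t),np.cos(t)]
    return (T[:3,3]+T[:3,:3]@(r/r[2]*d[v,u])).round(3)
for u in (222,230,238,246,385,392,400,408): print(u,[(v,*wp(u,v).tolist()) for v in range(216,248,4)])
E
```

```text
time: 8.52
position: [0.611, 0.0857, 0.0149]
tool_rot: [2.09, 2.346, 0.0]
ft_force: [1.2, 0.4, 0.9]
grip_width: 0.948
grip_force: 0.0
time: 9.02
position: [0.6105, 0.0857, -0.0058]
tool_rot: [-2.089, -2.345, 0.001]
ft_force: [0.1, 0.8, 0.3]
grip_width: 0.998
grip_force: 0.0
222 [(216, 0.555, 0.095, 0.0), (220, 0.554, 0.091, -0.002), (224, 0.555, 0.089, -0.0), (228, 0.554, 0.086, -0.001), (232, 0.56, 0.091, 0.017), (236, 0.562, 0.092, 0.024), (240, 0.563, 0.091, 0.028), (244, 0.564, 0.091, 0.032)]
230 [(216, 0.559, 0.095, -0.001), (220, 0.56, 0.092, -0.001), (224, 0.56, 0.09, -0.001), (228, 0.56, 0.087, -0.001), (232, 0.563, 0.09, 0.014), (236, 0.565, 0.091, 0.021), (240, 0.567, 0.091, 0.026), (244, 0.568, 0.09, 0.03)]
238 [(216, 0.565, 0.096, -0.0), (220, 0.565, 0.093, -0.0), (224, 0.564, 0.09, -0.001), (228, 0.565, 0.088, -0.0), (232, 0.568, 0.09, 0.012), (236, 0.568, 0.088, 0.013), (240, 0.568, 0.086, 0.013), (244, 0.569, 0.084, 0.015)]
246 [(216, 0.569, 0.096, -0.002), (220, 0.57, 0.094, 0.0), (224, 0.569, 0.091, -0.002), (228, 0.57, 0.088, -0.001), (232, 0.57, 0.085, -0.002), (23
[... 294 characters left out ...]
, -0.002)]
392 [(216, 0.657, 0.106, -0.001), (220, 0.657, 0.104, -0.0), (224, 0.658, 0.101, -0.001), (228, 0.658, 0.099, -0.001), (232, 0.654, 0.101, 0.014), (236, 0.654, 0.099, 0.016), (240, 0.655, 0.097, 0.016), (244, 0.654, 0.095, 0.018)]
400 [(216, 0.662, 0.106, -0.002), (220, 0.662, 0.104, -0.0), (224, 0.663, 0.102, -0.001), (228, 0.663, 0.099, -0.001), (232, 0.659, 0.101, 0.014), (236, 0.657, 0.101, 0.02), (240, 0.656, 0.101, 0.025), (244, 0.655, 0.1, 0.031)]
408 [(216, 0.667, 0.107, -0.001), (220, 0.667, 0.105, -0.001), (224, 0.668, 0.102, -0.001), (228, 0.669, 0.099, -0.001), (232, 0.662, 0.103, 0.018), (236, 0.66, 0.103, 0.024), (240, 0.659, 0.103, 0.03), (244, 0.658, 0.101, 0.032)]
```

```bash
python3 -m inch '[[0,0,-4,0,0,0],[0,0,-8,0,0,0],[0,0,-8,0,0,0]]'; python3 -m inch '[[0,0,0,0,0,0],[0,0,0,0,0,0],[0,0,0,0,0,0],[0,0,0,0,0,0],[0,0,0,0,0,0]]' 40 40
```

```text
time: 9.45
position: [0.6107, 0.0856, -0.0135]
tool_rot: [-2.09, -2.345, 0.001]
ft_force: [-0.3, 0.4, 0.0]
grip_width: 0.996
grip_force: 0.0
time: 10.07
position: [0.611, 0.0857, -0.013]
tool_rot: [2.09, 2.345, -0.0]
ft_force: [0.1, -0.4, 0.9]
grip_width: 0.751
grip_force: 40.0
```

Gripped: 65.3 mm opening at 40 N. Next I'll lift, then carry the board to a hover over the rest bay at about 30° off vertical.

```bash
python3 -m inch '[[0,0,15,0,0,0],[0,0,50,0,0,0],[0,0,100,0,0,0],[0,0,150,0,0,0],[0,0,200,0,0,0],[0,0,250,0,0,0],[-5,-30,285,-6,-0.1,-1],[-10,-65,300,-12,-0.3,-2],[-15,-100,300,-18,-0.4,-3],[-20,-135,300,-24,-0.5,-4],[-25,-170,300,-30,-0.7,-5],[-30,-205,300,-36,-0.8,-6],[-35,-240,300,-42,-0.9,-7],[-40,-275,300,-48,-1.1,-8],[-45,-310,300,-54,-1.2,-9],[-49,-335,300,-60,-1.3,-9.8],[-49,-347,300,-60,-1.3,-9.8],[-49,-347,300,-60,-1.3,-9.8]]' 40 55
python3 - <<'E'
from h import *
s=ctrl.get_state(); print(s['position'],R.from_rotvec(s['tool_rot']).as_matrix().round(3).tolist())
for n in("side","top","wrist"):
    im,d,K,T=grab(n); np.savez(f"{n}5.npz",im=im,d=d,K=K,T=T)
    if n=="side": a=cv2.resize(im[120:340,180:500],(800,550))
cv2.imwrite("pics/s5.png",a)
E
```

```text
time: 12.32
position: [0.5619, -0.2618, 0.2874]
tool_rot: [1.655, 1.534, -0.95]
ft_force: [-0.1, 0.3, -2.6]
grip_width: 0.752
grip_force: 55.0
[ 0.56190156 -0.26179517  0.28744628] [[0.039, 0.997, -0.063], [0.501, -0.074, -0.862], [-0.864, 0.002, -0.503]]
```

View pics/s5.png

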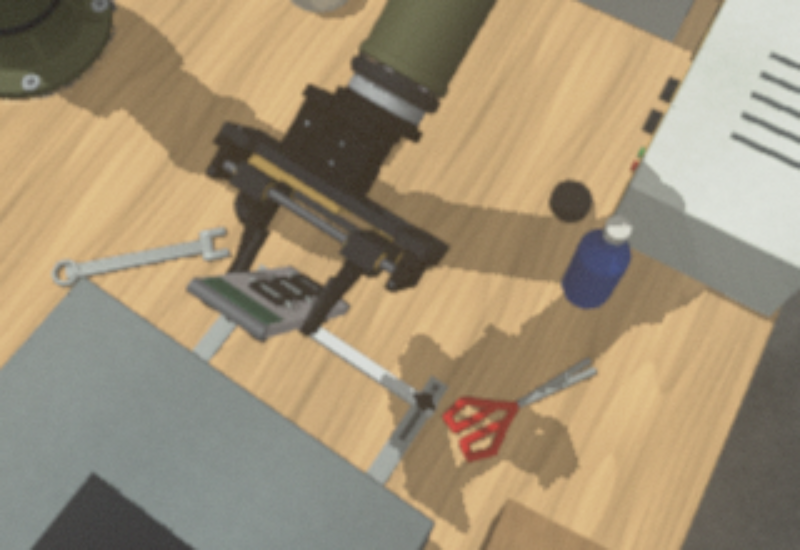

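The board is held upright with the header at lower-left (230,300) of the crop and the samples facing out. I'll measure its plane and foot from depth, along with the bar and cabinet side.

```bash
cat > f.py <<'E'
from h import *
import sys
def cloud(f):
    z=np.load(f); im,d,K,T=[z[k] for k in("im","d","K","T")]
    v,u=np.mgrid[:400,:640]
    if f.startswith("w"):
        a=(u-K[0,2])/K[0,0]; b=(v-K[1,2])/K[1,1]; t=np.hypot(a,b)+1e-9; k=np.tan(np.minimum(t,1.4))/t; r=np.dstack([a*k,b*k,np.ones_like(a)])
        ok=(t<1.3)
    else: r=np.dstack([(u-K[0,2])/K[0,0],(v-K[1,2])/K[1,1],np.ones(u.shape)]); ok=np.ones(u.shape,bool)
    return im,(r*d[...,None])@T[:3,:3].T+T[:3,3],ok&(d>0)
def plane(P,n=3):
    for _ in range(n):
        c=P.mean(0); w=np.linalg.svd(P-c,full_matrices=False)[2][2]; e=(P-c)@w; P=P[abs(e)<max(2*e.std(),.001)]
    return c,w*np.sign(w[1]),e.std(),len(P)
if __name__=="__main__":
    im,P,ok=cloud("wrist5.npz"); h=cv2.cvtColor(im,cv2.COLOR_BGR2HSV)
    s=np.array([.5619,-.2618,.2874]); Rt=np.array([[0.039,0.997,-0.063],[0.501,-0.074,-0.862],[-0.864,0.002,-0.503]])
    L=(P-s)@Rt  # tool coordinates
    # board white panel: tool z about -31+..., |y|<35
    m=ok&(abs(L[...,1])<.036)&(L[...,2]>-.05)&(L[...,2]<-.015)&(h[...,1]<40)
    Q=L[m]; print("n",len(Q),Q.min(0).round(4),Q.max(0).round(4))
    w=m&(h[...,2]>170); c,n,e,k=plane(L[w]); print("face in tool",c.round(4),n.round(4),e,k)
    for lo in np.arange(-.13,.13,.01):
        q=Q[(Q[:,0]>lo)&(Q[:,0]<lo+.01)]; 
        if len(q)>5: print(lo.round(2),len(q),np.median(q[:,2]).round(4),q[:,1].min().round(4),q[:,1].max().round(4))
    c,n,e,k=plane(P[w]); print("face world",c,n,e,k)
    z=ok&(abs(P[...,0]-.565)<.09)
    # cabinet side
    for f in("wrist5.npz","top0.npz"):
        im,P,ok=cloud(f); cb=ok&(abs(P[...,0]-.565)<.12)&(P[...,1]<-.285)&(P[...,1]>-.32)&(P[...,2]>.03)&(P[...,2]<.22)
        print(f,cb.sum())
        if cb.sum()>50:
            c,n,e,k=plane(P[cb]); print("cab",c,n,e,k,"y at x=.565:",c[1]-(n[0]*(.565-c[0])+n[2]*(.05-c[2]))/n[1])
        b=ok&(abs(P[...,0]-.565)<.06)&(P[...,1]<-.14)&(P[...,1]>-.2)&(P[...,2]>.0095)&(P[...,2]<.022)
        q=P[b]; print("bar",len(q)); 
        if len(q)>30: 
            yy=q[:,1]+.0735*(q[:,0]-.565); print(np.percentile(yy,[1,5,50,95,99]).round(4),np.median(q[:,2]))
E
python3 f.py
```

```text
n 30640 [-0.0326 -0.036  -0.0498] [ 0.1091  0.036  -0.0211]
face in tool [ 0.0463  0.0017 -0.0324] [5.e-04 7.e-04 1.e+00] 0.0005487508918759035 19885
-0.04 151 -0.0322 -0.0304 0.0351
-0.03 1713 -0.0327 -0.0314 0.0349
-0.02 963 -0.0333 -0.0312 0.0352
-0.01 26 -0.0478 -0.032 0.0358
-0.0 1761 -0.0324 -0.0318 0.0353
0.01 2471 -0.0327 -0.036 0.036
0.02 2329 -0.0326 -0.0316 0.0349
0.03 2700 -0.0328 -0.0317 0.0349
0.04 2685 -0.0326 -0.0319 0.0349
0.05 2680 -0.0324 -0.0316 0.0347
0.06 2796 -0.0326 -0.0317 0.0345
0.07 2819 -0.0329 -0.0317 0.0349
0.08 2799 -0.0327 -0.0319 0.0347
0.09 2706 -0.0324 -0.0319 0.0345
0.1 2041 -0.0329 -0.0316 0.0346
face world [ 0.56743058 -0.21078669  0.26362353] [0.0622964  0.86178749 0.50342972] 0.0005487447910024201 19884
wrist5.npz 21506
cab [ 0.56726595 -0.30029425  0.12642858] [0.07391494 0.99726352 0.00143132] 0.0004832617433201777 19574 y at x=.565: -0.3000166072596984
bar 0
top0.npz 1444
cab [ 0.56316683 -0.29984975  0.13370409] [7.22779204e-02 9.97384395e-01 5.20036489e-04] 0.0004510789078463165 1352 y at x=.565: -0.2999389551875508
bar 170
[-0.1737 -0.1731 -0.1665 -0.1602 -0.1597] 0.014786135602935069
```

```bash
python3 -m inch '[[0,0,-40,0,0,0],[0,0,-80,0,0,0],[0,0,-120,0,0,0],[0,0,-150,0,0,0],[0,0,-175,0,0,0],[0,0,-192,0,0,0],[0,0,-200,0,0,0],[0,0,-200,0,0,0],[0,0,-200,0,0,0]]'; python3 -m inch '[[0,0,-2,0,0,0],[0,0,-4,0,0,0],[0,0,-4,0,0,0]]';  python3 -m inch '[[0,0,-1,0,0,0],[0,0,-2,0,0,0],[0,0,-2,0,0,0]]'
```

```text
time: 13.6
position: [0.5626, -0.2612, 0.088]
tool_rot: [1.652, 1.533, -0.95]
ft_force: [0.1, -0.8, -3.3]
grip_width: 0.746
grip_force: 55.0
time: 13.98
position: [0.5619, -0.2613, 0.0828]
tool_rot: [1.652, 1.535, -0.952]
ft_force: [0.1, -0.6, -3.2]
grip_width: 0.748
grip_force: 55.0
time: 14.35
position: [0.562, -0.2613, 0.0809]
tool_rot: [1.651, 1.535, -0.952]
ft_force: [0.6, 0.2, -3.6]
grip_width: 0.75
grip_force: 55.0
```

```bash
for i in 1 2 3; do python3 -m inch '[[0,0,-1,0,0,0],[0,0,-1,0,0,0]]' | grep -E 'pos|ft_'; done
```

```text
position: [0.5622, -0.2615, 0.0804]
ft_force: [-0.2, -0.2, -0.2]
position: [0.5623, -0.2617, 0.0799]
ft_force: [0.1, -1.0, 3.4]
position: [0.5624, -0.2618, 0.0792]
ft_force: [-0.2, -0.6, 5.3]
```

The foot met the bench, with about 8 N on it. I'll ease up 1 mm and slide out to the stop bar.

```bash
python3 -m inch '[[0,2,1,0,0,0],[0.3,4,1,0,0,0],[0.3,4,1,0,0,0]]' | grep -E 'pos|ft_'; for i in 1 2 3; do python3 -m inch '[[0.1,1,0,0,0,0],[0.1,1,0,0,0,0]]' | grep -E 'pos|ft_'; done
```

```text
position: [0.5626, -0.257, 0.0792]
ft_force: [0.0, -0.7, 5.6]
position: [0.5625, -0.2567, 0.0794]
ft_force: [0.2, -1.6, 5.8]
position: [0.5625, -0.2561, 0.0797]
ft_force: [0.1, -2.3, 5.3]
position: [0.5625, -0.2557, 0.0801]
ft_force: [0.4, -3.5, 6.5]
```

```bash
python3 -m inch '[[-0.2,-2.5,-2.5,2,-0.1,0],[-0.4,-5,-5,4,-0.3,0],[-0.5,-7.5,-7.5,6,-0.4,0],[-0.5,-7.5,-7.5,6,-0.4,0]]' | grep -E 'pos|ft_|rot'; for i in 1 2; do python3 -m inch '[[0,-0.6,-0.7,0.5,0,0],[0,-0.6,-0.7,0.5,0,0]]' | grep -E 'pos|ft_'; done
python3 - <<'E'
from h import *
s=ctrl.get_state(); M=R.from_rotvec(s['tool_rot']).as_matrix(); p=s['position']
f=p+.1031*M[:,0]-.0276*M[:,2]; hd=f-.188*M[:,0]; n=np.array([.073,.9973,0])
w=np.array([.565,-.300,0]); print("lean",np.degrees(np.arccos(-M[2,0])),"foot",f,(f-w)@n,"head",hd,(hd-w)@n,"moment",s['torque'])
E
```

```text
position: [0.5618, -0.2629, 0.0718]
tool_rot: [1.727, 1.602, -0.878]
ft_force: [0.8, -3.6, 4.4]
position: [0.5619, -0.2632, 0.0713]
ft_force: [-1.0, -3.7, 5.5]
position: [0.5621, -0.2631, 0.0711]
ft_force: [-0.7, -2.8, 8.4]
lean 36.94307152089255 foot [ 0.56822649 -0.17928352  0.00529481] 0.1206260783993097 head [ 0.56010207 -0.29198305  0.15555063] 0.007637758938209798 moment [-0.5994705  -0.03681445 -0.28804945]
```

```bash
cat > q.py <<'E'
from h import *
s=ctrl.get_state(); M=R.from_rotvec(s['tool_rot']).as_matrix(); p=s['position']
f=p+.1031*M[:,0]-.0276*M[:,2]; hd=f-.188*M[:,0]; n=np.array([.073,.9973,0])
w=np.array([.565,-.300,0]); print("lean",np.degrees(np.arccos(-M[2,0])).round(2),"foot",f[2].round(4),((f-w)@n).round(4),"head",((hd-w)@n).round(4),"M",s['torque'].round(2),"F",s['ft_force'].round(1))
E
for i in 1 2 ; do python3 -m inch '[[0,-0.5,-0.3,0.5,0,0],[0,-0.5,-0.3,0.5,0,0]]' >/dev/null; python3 q.py; done;  python3 -m inch '[[0,-0.5,-0.3,0.5,0,0],[0,-0.5,-0.3,0.5,0,0]]' >/dev/null; python3 q.py
```

```text
lean 37.47 foot 0.0058 0.1213 head 0.007 M [-0.64 -0.07 -0.44] F [-1.3 -0.1  9.6]
lean 37.99 foot 0.0064 0.1221 head 0.0064 M [-0.69  0.05 -0.44] F [-0.8  1.3  9.3]
lean 38.51 foot 0.007 0.1227 head 0.0057 M [-0.61  0.05 -0.58] F [-1.3  3.2  9.5]
```

```bash
cat > g.py <<'E'
from f import *
s=ctrl.get_state(); M=R.from_rotvec(s['tool_rot']).as_matrix(); p=s['position']
im,d,K,T=grab("wrist"); np.savez("wcur.npz",im=im,d=d,K=K,T=T); im,P,ok=cloud("wcur.npz"); h=cv2.cvtColor(im,cv2.COLOR_BGR2HSV)
L=(P-p)@M; m=ok&(abs(L[...,1])<.036)&(L[...,2]>-.05)&(L[...,2]<-.015)&(h[...,1]<40)&(h[...,2]>150)&(L[...,0]>.0)
c,nn,e,k=plane(P[m]); n=np.array([.073,.9973,0]); w=np.array([.565,-.300,0]); nn/=np.linalg.norm(nn)
x=np.array([1,-.073,0]); ax=np.cross(nn,x); ax/=np.linalg.norm(ax); ax*=np.sign(ax[2])
mid=c-.005*nn; # point on mid plane; where it meets z and wall
a=mid+ax*((.006-mid[2])/ax[2]); b=mid+ax*(((w+.006*n-mid)@n)/(ax@n))
print("lean",np.degrees(np.arcsin(nn[2])).round(2),"azim",np.degrees(np.arctan2(nn[0],nn[1])).round(2),"std",e.round(5),k,"midplane at z6mm: dist",((a-w)@n).round(4),"length foot-wall",np.linalg.norm(a-b).round(4))
cv2.imwrite("pics/wcur.png",im)
E
python3 g.py
python3 - <<'E'
from h import *
im,d,K,T=grab("side"); cv2.imwrite("pics/s6.png",cv2.resize(im[150:330,200:450],(800,576),interpolation=cv2.INTER_CUBIC))
E
```

```text
lean 40.71 azim 4.42 std 0.00282 23214 midplane at z6mm: dist 0.124 length foot-wall 0.1809
```

View pics/s6.png

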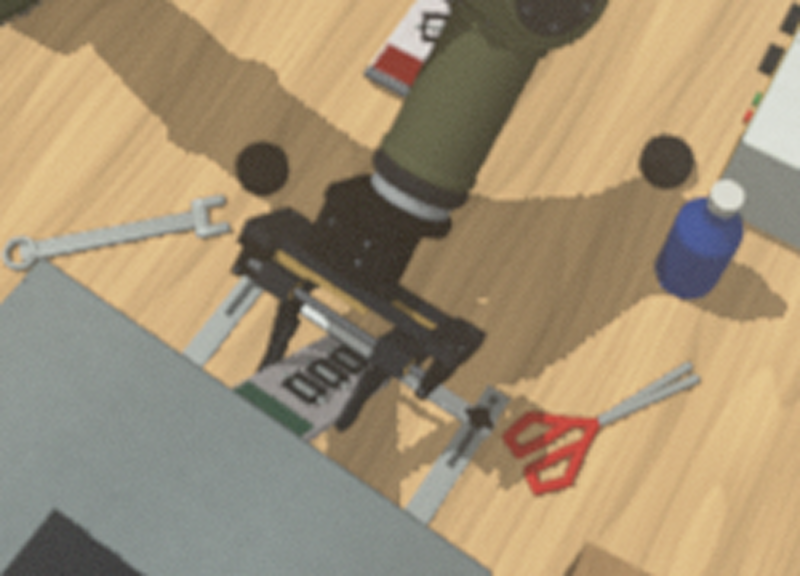

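The side view shows the board leaning in the bay, header at the cabinet edge (~270,410) and face out. The bar polluted that plane fit, so I'll tighten it.

```bash
sed -i 's/(L\[...,2\]>-.05)&(L\[...,2\]<-.015)&(h\[...,1\]<40)&(h\[...,2\]>150)&(L\[...,0\]>.0)/(L[...,2]>-.037)\&(L[...,2]<-.028)\&(h[...,1]<40)\&(L[...,0]>.0)\&(L[...,0]<.085)/' g.py
cat >> g.py <<'E'
for lo in np.arange(.0,.12,.01):
    q=L[ok&(abs(L[...,1])<.028)&(L[...,0]>lo)&(L[...,0]<lo+.01)&(L[...,2]>-.05)&(L[...,2]<0)]
    print(lo.round(2),len(q),np.percentile(q[:,2],[5,50,95]).round(4) if len(q) else'')
E
python3 g.py
```

```text
lean 37.49 azim 4.24 std 0.00098 16594 midplane at z6mm: dist 0.1192 length foot-wall 0.186
0.0 1450 [-0.0318 -0.0308 -0.0298]
0.01 1888 [-0.0361 -0.031  -0.0297]
0.02 1979 [-0.0358 -0.0307 -0.0295]
0.03 2310 [-0.0355 -0.0307 -0.0293]
0.04 2266 [-0.0355 -0.0303 -0.029 ]
0.05 2240 [-0.0309 -0.0298 -0.0288]
0.06 2358 [-0.0352 -0.03   -0.0286]
0.07 2353 [-0.0348 -0.0303 -0.0286]
0.08 2340 [-0.0348 -0.0296 -0.0282]
0.09 2217 [-0.0301 -0.029  -0.028 ]
0.1 3299 [-0.0443 -0.0394 -0.0297]
0.11 1841 [-0.0432 -0.0396 -0.0355]
```

The board is seated: 37.5° lean, square at 4.2° to match the wall's 4.2°, both ends bearing. I'll ease the grip to 3 N to relax the preload, then check before opening.

```bash
python3 -m inch '[[0,0,0,0,0,0],[0,0,0,0,0,0],[0,0,0,0,0,0]]' - 15 >/dev/null; python3 q.py; python3 -m inch '[[0,0,0,0,0,0],[0,0,0,0,0,0],[0,0,0,0,0,0]]' - 3 | grep grip; python3 q.py; python3 g.py | head -1
```

```text
lean 38.52 foot 0.0068 0.1228 head 0.0057 M [-0.46  0.05 -0.26] F [-0.2  1.1  9.8]
grip_width: 0.754
grip_force: 3.0
lean 38.7 foot 0.005 0.1228 head 0.0052 M [ 0.97 -0.34  0.17] F [2.1 2.5 1.6]
lean 37.37 azim 4.24 std 0.00075 16389 midplane at z6mm: dist 0.1189 length foot-wall 0.186
```

```bash
python3 -m inch '[[0,0.5,-0.5,0,0,0],[0.1,1.5,-1,0,0,0],[0.1,1.5,-1,0,0,0]]' - 3 >/dev/null; python3 q.py; python3 -m inch '[[0,0.5,-0.5,0,0,0],[0.1,1.5,-1,0,0,0],[0.1,1.5,-1,0,0,0]]' - 3 >/dev/null;python3 q.py; python3 g.py | head -1
```

```text
lean 38.56 foot 0.0046 0.1223 head 0.0051 M [ 0.76 -0.22  0.17] F [0.7 2.4 2. ]
lean 38.47 foot 0.004 0.1227 head 0.0057 M [-0.   -0.21  0.16] F [ 0.4 -1.7  2.9]
lean 37.31 azim 4.24 std 0.00066 16064 midplane at z6mm: dist 0.1188 length foot-wall 0.1861
```

The board didn't move when nudged, so it is against the stop. Next I'll open slowly, then back out along the tool axis.

```bash
python3 -m inch '[[0,0,0,0,0,0],[0,0,0,0,0,0],[0,0,0,0,0,0]]' 69 | grep -E "grip|ft"; python3 -m inch '[[0,0,0,0,0,0],[0,0,0,0,0,0],[0,0,0,0,0,0]]' 80 | grep -E "grip|ft"; python3 g.py | head -1; python3 -m inch '[[0.5,8,6,0,0,0],[1.5,20,16,0,0,0],[3,39,31,0,0,0],[6,78,62,0,0,0],[9,117,93,0,0,0],[12,156,124,0,0,0],[12,156,170,0,0,0],[12,156,170,0,0,0],[12,156,170,0,0,0]]' 80
python3 - <<'E'
from h import *
im,d,K,T=grab("side"); np.savez("side9.npz",im=im,d=d,K=K,T=T)
im2,d,K,T=grab("top"); np.savez("top9.npz",im=im2,d=d,K=K,T=T)
cv2.imwrite("pics/s9.png",cv2.resize(im[150:330,200:450],(800,576),interpolation=cv2.INTER_CUBIC))
E
```

```text
ft_force: [-0.1, -0.0, 0.0]
grip_width: 0.795
grip_force: 0.0
ft_force: [-0.1, 0.3, 0.4]
grip_width: 0.914
grip_force: 0.0
lean 37.57 azim 4.26 std 0.00108 16351 midplane at z6mm: dist 0.1194 length foot-wall 0.1859
time: 21.65
position: [0.5742, -0.1044, 0.2375]
tool_rot: [1.755, 1.635, -0.847]
ft_force: [0.3, -0.7, -0.1]
grip_width: 0.922
grip_force: 0.0
```

View pics/s9.png

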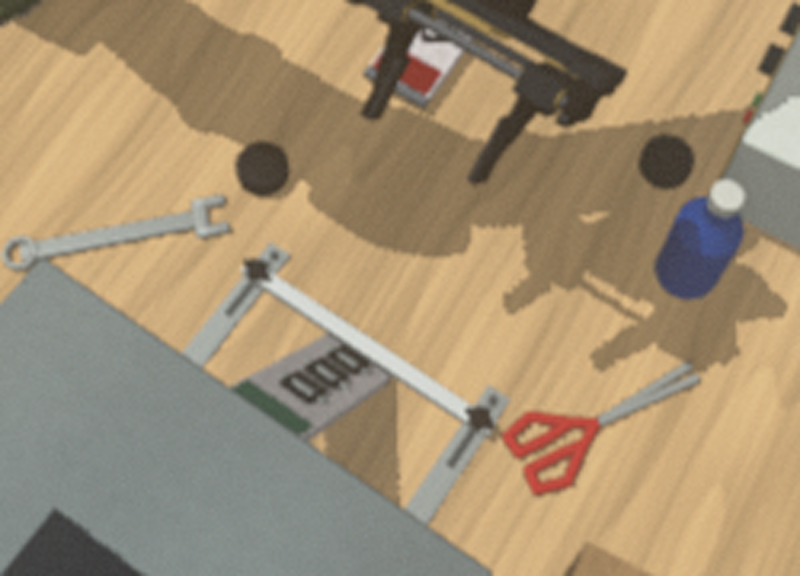

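The board leans on the cabinet at (270,410) with its foot along the bar (350,350) and its face out. The gripper is clear and the other things are where they were.

```bash
python3 -c "from bench import ctrl;print(ctrl.close_job())"
```

```text
the job is handed in; nothing more can be done
None
```

The green-header board is leaning on the cabinet inside the rest at about 37.5° off vertical, header up and samples facing out, with its foot on the bench against the stop bar; the gripper is clear, nothing else appeared moved, and the job was handed in at about 22 s (the hand-in returned no verdict).

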